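# Tip the sample case shut and lock its plunger

## Robot

A 7-joint arm with a two-finger parallel gripper is mounted at the origin on a cart in front of the work surface, level with it; the furniture and walls round the work are solid. World frame = base frame: x ahead of the robot, y to its left, z up, the work surface at z = 0. Lengths are in m, angles in degrees, forces in N, time in s.
With the tool pointing down it reaches from about 0.4 to 0.875 m from the base axis. Payload 19.3 kg.
Tool frame: the origin (TCP) lies at the very end of the fingers, on their centre line; the grasp point (between the pads) lies 19 mm behind it; z points along the fingers, y is the line along which they close (so a half turn about z gives the same grasp; the last joint's range is limited). The gripper opens to 85 mm and grips with 20 to 120 N. Pads are 22 mm wide; open, the fingers measure 114 mm over their backs; the gripper's body (76 mm by 85 mm) begins 54 mm behind the grasp point. The pads swing forward as they close: fully open they stand 13 mm farther back than shut.
Start: joints at [-80.627, 29.874, -2.08, 91.645, 1.215, 58.505, -6.463], TCP at [0.145, 0.608, 0.231] pointing down, gripper open.
Joint ranges: [-166.77, 166.77], [-17.47, 122.26], [-85.68, 81.53], [9.62, 139.38], [-72.42, 252.41], [9.2, 110.78], [-144.41, 144.41]. Speed limits (degrees/s): [108.29, 108.29, 136.94, 136.94, 172.46, 172.46, 172.46].

## Interface

Orientations are given as [roll, pitch, yaw] about the fixed x, y, z axes, in that order (R = Rz(yaw) Ry(pitch) Rx(roll)).
In Python, from rig import manip, eyes, sign_off gives the robot as it stands.
- The arm moves only by the shell command python3 -m inch 'ROWS'. ROWS is JSON, a list of rows, each a list of 3 entries, a list of its own where there are three numbers: the opening in per cent of the stroke, from 0 (shut) to 100 (fully open), then the shift along the tool's x, y, z in m, then the turn about the tool's z in rad. In form: [[claw, [dx, dy, dz], roll], ...]. A call has 1 to 10 rows; each row shifts and turns the commanded pose from where the row before left it, along the tool's axes as they then stand; what a row does not reach is not made up. A row lasts 1/12 s, in which the tool goes at most 41.7 mm and 7.16 degrees, less where a joint would pass 70% of its speed; a pose out of reach is approached as far as the arm can. A call with a gripper value outside its range is refused whole. The fingers move at their own pace and stop on an object; the grip force is fixed at half the most. Time passes only in rows, so rows that do not move let the fingers close. It gives the time, the measured TCP pose, the force, the opening and the grip force at its end, in the units of the state.
- manip.get_obs(): the state, without advancing time (a new reading comes with each control period).
- eyes.get_image(name): name is "scene" or "top" or "wrist"; returns the picture (420x560x3 uint8, red, green, blue); there is no depth.
- eyes.get_calibration(name): a dict with "fov_y" (degrees; the focal length in pixels is half the picture's height over the tangent of half this angle, whatever the lens; pixels are square), "cx", "cy" (the principal point, pixels), "k1" (the pictures are not rectified: a ray, as slopes to the right and down, at radius r is drawn at 1 + k1 r^2 times it, then the intrinsics apply), "rvec" (rotation vector, rad) and "tvec" (3), from world to camera coordinates, as OpenCV has them; the wrist camera has in their place "tool_from_camera" (4x4, takes a point from camera to tool coordinates, whose origin is the TCP and whose axes are the flange's). Camera axes: x right, y down, z forward; pixel columns grow to the right and rows downward; lengths in m; the calibration is good to about 2 mm. A picture is of the moment at which its call begins: read the wrist's pose just before it. get_calibration takes no time and is no camera call.
- sign_off(): hands the job in; it is judged then, once.
The state is a dict: "t": time; "q": joint angles; "qvel": joint speeds; "tau": joint torques, N m; "position": TCP position; "eef_rot": TCP orientation; "contact_force": force on the tool from outside, world axes, zero at the start; "moment": the same for the moment, N m; "grip_width": opening from 0.0 (shut) to 1.0 (fully open); "gripper_force": force on a finger pad.
Only numpy, scipy, OpenCV 4.12 (cv2) and the standard library are available. Lean on these libraries where they do the work, as an engineer would, in place of code of your own. Each camera call takes 0.05 s, during which the arm holds its last target. There are 200 camera calls.

## Task

The grey sample case stands open. Leave the case where it stands: tip its lid gently over past upright and let go so that it swings shut by its own weight, then press the black plunger on the lid fully home, gently, to lock it. Do not disturb the bottles and the timer standing about, and take the hand away.

Things in the scene. Friction and masses are not known exactly. Their poses are not given: they have to be found in the camera images.
- case: Loose grey plastic case, 2 kg, 120 (x) x 190 (y) x 75 mm, holding small bottles; origin at the centre of its underside, its x axis points from the plunger side to the hinge side (to the robot's right, within 0.35 rad), its y axis away from the robot, z up. It slides if it is shoved hard.
- hinge_mid (a point): Middle of the lid's hinge axis, which runs along the case's y axis at the upper rim of its right-hand side: at (63, 0, 75) mm in the case frame.
- lid_edge (a point): Middle of the lid's free edge on its outer face, 123 mm from the hinge axis. The lid is a plate 6 mm thick and 190 mm wide; the outer face is up when it is shut and looks to the right when it stands open.
- case_lid (a joint): Lid angle (rad): 0 shut, 1.57 upright, 2.0 fully open at its stop, leaning to the right, away from the case; starts at 1.62 to 1.74. The stiff hinge holds the lid (about 0.3 kg) near upright; pushed some 0.25 to 0.6 rad past upright (to about 1.3 to 1.0) its weight takes over and it swings down in 1 to 2 s. Pushing takes 1 to 3 N; over 10 N harms the hinge.
- plunger_foot (a point): Point on the lid's outer face, mid width, 100 mm from the hinge axis, where the black plunger stands (face 81 mm above the bench with the lid shut). The plunger's 26 mm collar is screwed in to a depth that differs each time and is not measured: the flat rubber cap's top (20 mm across; gives 1 mm per 8 N) is 16 to 30 mm off the face when out, 6 mm less when home.
- plunger (a joint): Plunger travel (m): 0 out, 0.006 fully home at a hard stop; it starts between 0 and 0.001. It moves straight into its collar with a steady resistance of 5 to 7 N, and stays where it is left. More than 16 N on it cracks the lid. While the lid stands open it sticks out to the right: push the lid well to one side of it, so as not to press it.
- bottle_l: Loose white bottle, 36 mm across, 62 mm tall, upright, close to the left of the case; origin at the centre of its underside.
- bottle_r: Loose white bottle, 52 mm across, 85 mm tall, upright, beyond the far end of the case; origin at the centre of its underside.
- timer: Loose bench timer, 62 x 62 x 18 mm, lying to the right of the case; origin at the centre of its underside.
Things that resemble listed ones, but are neither listed nor needed, are in the scene too. Several things look just like the bottle_r: the one meant starts farthest from the robot's base.

How it is judged (in metres and radians):
On the way, in this order (a step that is already met when the one before it is completed fails the run):
1. the lid, tipped past upright, swings down on its own, untouched by the robot (value of joint case_lid between 0.05 and 0.95 rad and velocity of joint case_lid below -0.05 rad/s and contact force between each of the fingers, the arm and case below 0.1 N), for 0.2 s.
2. the lid lies shut (value of joint case_lid below 0.02 rad), for 0.1 s.
3. the plunger is pressed fully home with the lid shut (value of joint plunger above 0.0052 m and value of joint case_lid below 0.02 rad), for 0.1 s.
At the end, for the whole second after the job is handed in: The lid is shut (within 0.02 rad), the plunger is home (within 0.8 mm of its stop), the case, both bottles and the timer stand within 20 mm of where they stood, the bottles upright, the case at rest and untouched (all of step 3 and distance of each of case, bottle_l, bottle_r, timer from where it was at the start of the episode below 0.02 m and linear speed of case below 0.01 m/s and angle between each of bottle_l, bottle_r's own z axis and vertical below 0.1 rad and contact force between each of the fingers, the arm and case below 0.1 N).
It fails at once if the open lid is pushed with more than 10 N (value of joint case_lid above 0.05 rad and contact force between any of the fingers, the arm and case above 10 N).
It fails at once if the case or its plunger is pressed with more than 16 N (contact force between any of the fingers, the arm and case above 16 N).
It fails at once if the case is shoved more than 20 mm (distance of case from where it was at the start of the episode above 0.02 m).
It fails at once if a bottle or the timer is knocked aside (distance of any of bottle_l, bottle_r, timer from where it was at the start of the episode above 0.02 m).
It also fails if it takes over 40 s, if anything falls off the work surface, if the arm or the gripper's body presses on something with over 40 N, if the wrist force passes 120 N, or if a joint passes its speed limit or range.

## Working session

There is one attempt and no reset: what is moved stays moved. The work goes in short steps, Python scripts to look and compute and a shell command to move; the robot and the scene stay as the last step left them, time stands still between calls to the robot, and variables do not carry over. Pictures are saved under pics/ and viewed, at most 11 in all, crops included, and the job is handed in when it is done.

```bash
mkdir -p pics; python3 - <<'E'
from rig import manip, eyes
import cv2
o=manip.get_obs();print({k:o[k] for k in('t','position','eef_rot','contact_force','grip_width')})
for n in('scene','top'):
    cv2.imwrite(f'pics/{n}0.png',eyes.get_image(n)[:,:,::-1]);print(n,eyes.get_calibration(n))
print(eyes.get_calibration('wrist'))
E
```

```text
{'t': 0.0, 'position': array([0.14478226, 0.60767998, 0.23076567]), 'eef_rot': array([-1.79940716e+02,  5.83387443e-03,  1.66602318e+02]), 'contact_force': array([-0.68091532, -1.04176534,  0.02845875]), 'grip_width': 0.9990258199491208}
scene {'fov_y': 43.533546272860214, 'cx': 277.12170403635156, 'cy': 212.82778428779218, 'k1': -0.023105652695906198, 'rvec': array([ 0.08349803, -2.90725411,  1.10755785]), 'tvec': array([0.48607492, 0.19729899, 1.11212156])}
top {'fov_y': 57.932114520598915, 'cx': 282.9709773400136, 'cy': 211.59155020802933, 'k1': -0.10734534393405924, 'rvec': array([ 2.15982708, -2.1068885 ,  0.14761084]), 'tvec': array([-0.17074356,  0.49906328,  0.84665162])}
{'fov_y': 61.19335803200075, 'cx': 276.73109490749187, 'cy': 213.79104064972245, 'k1': -0.08111427403799037, 'tool_from_camera': array([[ 1.53677541e-04, -9.58638335e-01, -2.84626983e-01,
         7.23181433e-02],
       [ 9.99999182e-01, -2.14002042e-04,  1.26069557e-03,
         2.82345552e-04],
       [-1.26946186e-03, -2.84626944e-01,  9.58637518e-01,
        -1.43940756e-01],
       [ 0.00000000e+00,  0.00000000e+00,  0.00000000e+00,
         1.00000000e+00]])}
```

View pics/scene0.png

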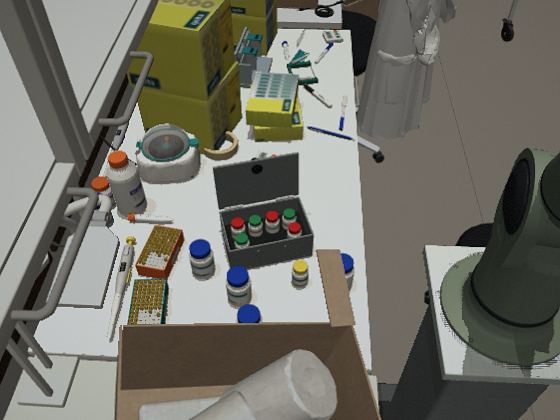

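View pics/top0.png

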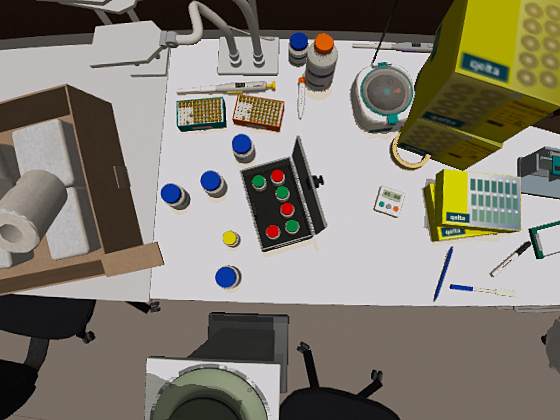

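The scene shows the open grey case, with the lid at about (257,180) in the scene picture. In the top picture the case body spans about (241,170) to (325,250), with the plunger at (318,182). The yellow-capped bottle_l is at (230,239) and the timer at (390,201). Blue-capped bottles are at (242,147), (211,183), (174,195), (227,277) and (298,45). I only have to keep clear of them, and the one beyond the case's far end is (242,147). Next I'll enlarge the case.

```bash
cat > h.py <<'E'
import numpy as np, cv2
from rig import manip, eyes
from scipy.spatial.transform import Rotation as R
def cam(n):
    c=eyes.get_calibration(n); f=210/np.tan(np.radians(c['fov_y']/2))
    K=np.array([[f,0,c['cx']],[0,f,c['cy']],[0,0,1.]]); D=np.array([c['k1'],0,0,0.])
    if n=='wrist':
        o=manip.get_obs(); T=np.eye(4);T[:3,:3]=R.from_euler('xyz',o['eef_rot'],degrees=True).as_matrix();T[:3,3]=o['position']
        W=np.linalg.inv(T@c['tool_from_camera']);return K,D,cv2.Rodrigues(W[:3,:3])[0],W[:3,3]
    return K,D,np.array(c['rvec']),np.array(c['tvec'])
def proj(C,P): return cv2.projectPoints(np.array(P,float).reshape(-1,3),C[2],C[3],C[0],C[1])[0].reshape(-1,2)
def ray(C,uv):
    s=cv2.undistortPoints(np.array([[uv]],float),C[0],C[1]).ravel(); Rm=cv2.Rodrigues(C[2])[0]
    return -Rm.T@C[3], Rm.T@np.array([s[0],s[1],1])
def atz(C,uv,z): o,d=ray(C,uv); return o+d*(z-o[2])/d[2]
E
python3 - <<'E'
import cv2
a=cv2.imread('pics/top0.png')[125:265,215:345];cv2.imwrite('pics/tc.png',cv2.resize(a,None,fx=4.2,fy=4.2,interpolation=2))
from h import *
C=cam('top')
for n,p,z in [('farleft',(241,169),.075),('nearleft',(264,251),.075),('timer',(390,201),.018),('bl',(230,239),.062),('b1',(242,144),.085),('b2',(211,181),.085),('b3',(174,195),.085),('b4',(227,277),.085),('box',(162,250),.1)]: print(n,atz(C,p,z).round(3))
E
```

```text
farleft [ 0.593 -0.061  0.075]
nearleft [ 0.409 -0.12   0.075]
timer [ 0.538 -0.415  0.018]
bl [ 0.434 -0.041  0.062]
b1 [ 0.65  -0.062  0.085]
b2 [0.562 0.004 0.085]
b3 [0.528 0.087 0.085]
b4 [ 0.35  -0.042  0.085]
box [0.403 0.1   0.1  ]
```

View pics/tc.png

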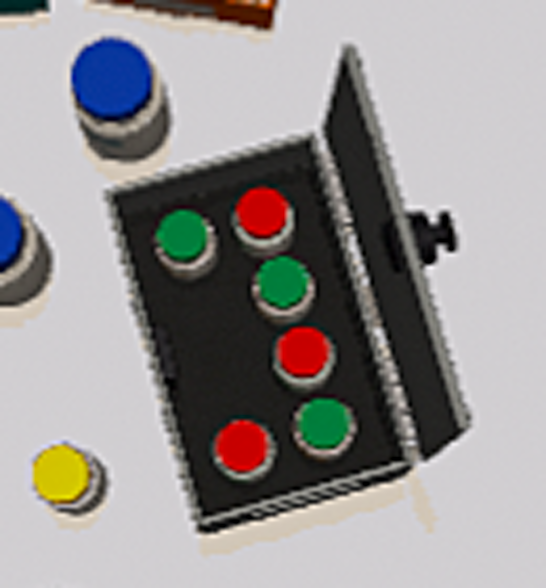

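```bash
cat >> h.py <<'E'
def cw(p,P):  # case frame -> world
    P=np.array(P,float).reshape(-1,3); a=p[2]; ex=np.array([np.sin(a),-np.cos(a),0]); ey=np.array([np.cos(a),np.sin(a),0])
    return np.array([p[0],p[1],0])+P[:,:1]*ex+P[:,1:2]*ey+P[:,2:]*np.array([0,0,1])
def lid(phi,r,y,h): return [.063-r*np.cos(phi)+h*np.sin(phi), y, .075+r*np.sin(phi)+h*np.cos(phi)]
E
python3 - <<'E'
from h import *
from scipy.optimize import least_squares
C=cam('top')
px=np.array([(107,190),(200,530),(410,467),(318,138),(347,45),(468,425),(435,233)])/4.2+[215,125]
px[6]=(np.array([450,232])/4.2+[215,125])
def f(p):
    P=[[-.06,.095,.075],[-.06,-.095,.075],[.06,-.095,.075],[.06,.095,.075],lid(p[3],.123,.095,.003),lid(p[3],.123,-.095,.003),lid(p[3],.1,0,p[4])]
    return (proj(C,cw(p,P))-px).ravel()
s=least_squares(f,[.5,-.15,0,1.65,.023]);p=s.x;print(p.round(4),s.fun.round(1))
print('hinge',cw(p,[.063,0,.075]),'edge',cw(p,lid(p[3],.123,0,.006)),'foot shut',cw(p,lid(0,.1,0,.006)))
for y in(-.06,.06): print(y,cw(p,lid(p[3],.115,y,.006)))
np.save('p.npy',p)
E
```

```text
[ 0.5173 -0.1435  0.3057  1.6489  0.0278] [-0.9  0.2 -0.7 -0.2  1.6 -0.3 -0.5 -1.7  0.4 -0.1 -0.   1.5  0.1  0.2]
hinge [[ 0.53621995 -0.20361633  0.075     ]] edge [[ 0.54090705 -0.21846834  0.19715748]] foot shut [[ 0.50612439 -0.10825252  0.081     ]]
-0.06 [[ 0.483501   -0.23593071  0.18918184]]
0.06 [[ 0.59793757 -0.19981604  0.18918184]]
```

```bash
python3 -m inch '[[0,[0,0,-0.03],-0.108],[0,[0,0,-0.03],-0.108],[0,[0,0,-0.03],-0.108],[0,[0,0,-0.03],-0.108],[0,[0,0,-0.03],-0.108],[0,[0,0,-0.03],0],[0,[0,0,-0.02],0],[0,[0,0,0],0]]'; python3 - <<'E'
from h import *
o=manip.get_obs();T=R.from_euler('xyz',o['eef_rot'],degrees=True).as_matrix();x=o['position']
p=np.load('p.npy');print(np.degrees(p[2]),o['contact_force'])
tgt=cw(p,[.13,-.06,.3])[0];print('tgt',tgt)
for a in([.35,.35,.42],[.45,0,.42],tgt): print(a,(T.T@(np.array(a)-x)).round(4)); x=np.array(a)
# roll end height by triangulation
(o1,d1),(o2,d2)=ray(cam('top'),(20,235)),ray(cam('scene'),(315,385))
s=np.linalg.lstsq(np.c_[d1,-d2],o2-o1,rcond=None)[0];print('roll',o1+s[0]*d1,o2+s[1]*d2)
E
```

```text
t: 0.77
position: [0.145, 0.6088, 0.4354]
eef_rot: [179.7, 0.1, -162.5]
contact_force: [-0.1, 0.3, -0.2]
grip_width: 0.003
gripper_force: 0.0
17.515008772564595 [-0.13655039  0.3016199  -0.19195122]
tgt [ 0.49916569 -0.28556742  0.3       ]
[0.35, 0.35, 0.42] [-0.1175 -0.3086  0.0142]
[0.45, 0, 0.42] [ 0.01   -0.3639 -0.0017]
[ 0.49916569 -0.28556742  0.3       ] [ 0.0394 -0.2877  0.1185]
roll [0.4127165  0.31509127 0.2687083 ] [0.4134076  0.31502764 0.26870863]
```

```bash
python3 -m inch '[[0,[-0.012,-0.031,0],0],[0,[-0.012,-0.031,0],0],[0,[-0.012,-0.031,0],0],[0,[-0.012,-0.031,0],0],[0,[-0.012,-0.031,0],0],[0,[-0.012,-0.031,0],0],[0,[-0.012,-0.031,0],0],[0,[-0.012,-0.031,0],0],[0,[-0.012,-0.031,0],0],[0,[-0.012,-0.031,0],0]]'; python3 -m inch '[[0,[0.001,-0.036,0],0],[0,[0.001,-0.036,0],0],[0,[0.001,-0.036,0],0],[0,[0.001,-0.036,0],0],[0,[0.001,-0.036,0],0],[0,[0.001,-0.036,0],0],[0,[0.001,-0.036,0],0],[0,[0.001,-0.036,0],0],[0,[0.001,-0.036,0],0],[0,[0.001,-0.036,0],0]]';  python3 -m inch '[[0,[0.004,-0.029,0],0],[0,[0.004,-0.029,0],0],[0,[0.004,-0.029,0],0],[0,[0.004,-0.029,0],0],[0,[0.004,-0.029,0],0],[0,[0.004,-0.029,0],0],[0,[0.004,-0.029,0],0],[0,[0.004,-0.029,0],0],[0,[0.004,-0.029,0],0],[0,[0.004,-0.029,0],0]]'; cat > to.py <<'E'
import sys
from h import *
o=manip.get_obs();T=R.from_euler('xyz',o['eef_rot'],degrees=True).as_matrix();p=np.load('p.npy')
c=[float(v) for v in sys.argv[1:4]];w=cw(p,c)[0];print('t',o['t'],'pos',o['position'].round(4),'rot',o['eef_rot'].round(1),'F',o['contact_force'].round(2),'shift',(T.T@(w-o['position'])).round(4))
E
python3 to.py .13 -.06 .3
```

```text
t: 1.6
position: [0.3533, 0.3469, 0.4309]
eef_rot: [-180.0, -0.0, -162.5]
contact_force: [0.3, 0.6, 0.4]
grip_width: -0.0
gripper_force: 0.0
t: 2.43
position: [0.4515, 0.0005, 0.431]
eef_rot: [180.0, -0.0, -162.5]
contact_force: [1.3, 0.7, -0.1]
grip_width: -0.002
gripper_force: 0.0
t: 3.27
position: [0.5009, -0.2876, 0.4307]
eef_rot: [180.0, -0.0, -162.4]
contact_force: [1.1, 1.0, 0.0]
grip_width: 0.002
gripper_force: 0.0
t 3.2667 pos [ 0.5009 -0.2876  0.4307] rot [ 180.    -0.  -162.4] F [1.11 1.03 0.04] shift [0.001  0.0024 0.1307]
```

```bash
python3 -m inch '[[0,[0,0,0.03],0],[0,[0,0,0.03],0],[0,[0,0,0.03],0],[0,[0,0,0.03],0],[0,[0,0,0.03],0],[0,[0,0,0.03],0],[0,[0,0,0.03],0],[0,[0,0,0.03],0],[0,[0,0,0.024],0],[0,[0,0,0],0]]'; python3 to.py .092 -.06 .165; python3 - <<'E'
from h import *
a=eyes.get_image('top')[:,:,::-1][110:290,200:400];b=eyes.get_image('scene')[:,:,::-1][120:300,180:380]
cv2.imwrite('pics/pre.png',cv2.resize(np.hstack([a,b]),None,fx=2,fy=2,interpolation=2))
E
```

```text
t: 4.1
position: [0.4986, -0.2851, 0.1628]
eef_rot: [179.7, -0.3, -162.5]
contact_force: [-0.5, -0.2, -0.2]
grip_width: -0.004
gripper_force: 0.0
t 4.1 pos [ 0.4986 -0.2851  0.1628] rot [ 179.7   -0.3 -162.5] F [-0.48 -0.19 -0.2 ] shift [-0.0004  0.0374 -0.002 ]
```

View pics/pre.png

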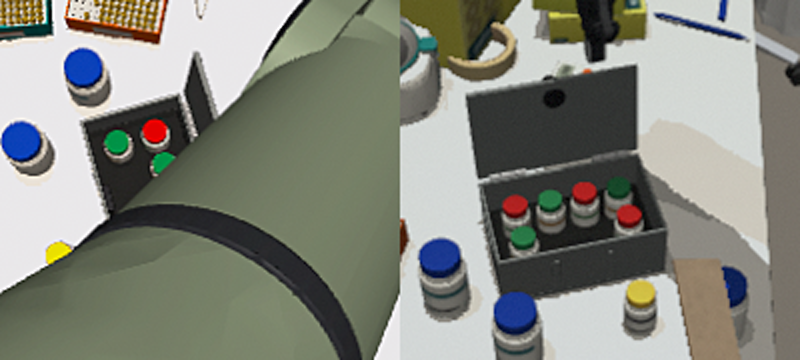

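The scene view shows the finger tip behind the lid at about crop (597,55), i.e. (278,148) in the full picture. The lid is untouched and its bottom half is clear. I'll check that pixel against the projection while moving closer.

```bash
python3 -c "
from h import *
print(proj(cam('scene'),manip.get_obs()['position']))"
python3 -m inch '[[0,[0,0.005,0],0],[0,[0,0.005,0],0],[0,[0,0.005,0],0],[0,[0,0.005,0],0],[0,[0,0.005,0],0],[0,[0,0.003,0],0],[0,[0,0,0],0]]';python3 to.py .092 -.06 .165
```

```text
[[278.20670203 148.29887371]]
t: 4.78
position: [0.4925, -0.2587, 0.1675]
eef_rot: [180.0, 0.0, -162.4]
contact_force: [0.4, -0.4, -0.0]
grip_width: 0.0
gripper_force: 0.0
t 4.7833 pos [ 0.4925 -0.2587  0.1675] rot [ 180.     0.  -162.4] F [ 0.42 -0.36 -0.02] shift [0.0017 0.0104 0.0025]
```

```bash
for i in 1; do python3 -m inch '[[0,[0,0.003,0],0],[0,[0,0.003,0],0],[0,[0,0.003,0],0],[0,[0,0.003,0],0],[0,[0,0.003,0],0]]' | grep -E 'pos|contact'; done; python3 -m inch '[[0,[0,0.003,0],0],[0,[0,0.003,0],0],[0,[0,0.003,0],0],[0,[0,0.003,0],0],[0,[0,0.003,0],0]]';python3 to.py .092 -.06 .165; python3 - <<'E'
from h import *
b=eyes.get_image('scene')[:,:,::-1][120:300,180:380]
cv2.imwrite('pics/push1.png',cv2.resize(b,None,fx=3,fy=3,interpolation=2))
E
```

```text
position: [0.4879, -0.2452, 0.1674]
contact_force: [0.7, -1.8, 0.9]
t: 5.62
position: [0.4834, -0.2307, 0.1674]
eef_rot: [-180.0, 0.0, -162.5]
contact_force: [0.3, -1.1, -0.2]
grip_width: 0.002
gripper_force: 0.5
t 5.6167 pos [ 0.4834 -0.2307  0.1674] rot [-180.     0.  -162.5] F [ 0.27 -1.05 -0.24] shift [ 0.0015 -0.0191  0.0024]
```

View pics/push1.png

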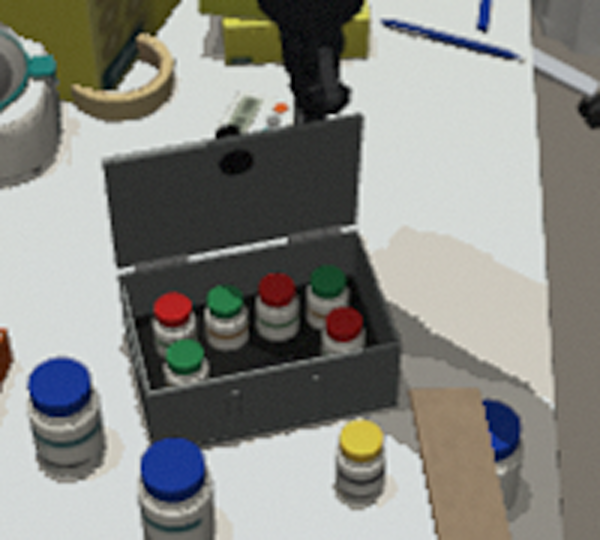

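The lid edge at about (235,137) in the crop has dropped and leans toward the case, with the finger behind its near corner at (320,100). I'll keep pushing gently.

```bash
python3 -m inch '[[0,[0,0.003,0],0],[0,[0,0.003,0],0],[0,[0,0.003,0],0],[0,[0,0.003,0],0]]' | grep -E 'pos|contact';  python3 -m inch '[[0,[0,0.003,0],0],[0,[0,0.003,0],0],[0,[0,0.003,0],0],[0,[0,0.003,0],0]]'| grep -E 'pos|contact'; python3 to.py .027 -.06 .165; cat > ang.py <<'E'
from h import *
import sys
b=eyes.get_image('scene')[:,:,::-1]
cv2.imwrite(sys.argv[1],cv2.resize(b[120:300,180:380],None,fx=3,fy=3,interpolation=2))
p=np.load('p.npy')
for f in (0,.8,.9,1,1.1,1.2,1.3,1.4): print(f,((proj(cam('scene'),cw(p,[lid(f,.123,.095,.006),lid(f,.123,-.095,.006)]))-[180,120])*3).round().tolist())
E
python3 ang.py pics/push2.png
```

```text
position: [0.4797, -0.2192, 0.1673]
contact_force: [-0.4, -0.9, -0.6]
position: [0.4761, -0.2078, 0.1673]
contact_force: [-0.2, 0.1, 0.7]
t 6.3333 pos [ 0.4761 -0.2078  0.1673] rot [ 180.    -0.  -162.5] F [-0.2   0.06  0.71] shift [0.0014 0.0219 0.0023]
0 [[150.0, 387.0], [408.0, 336.0]]
0.8 [[130.0, 263.0], [396.0, 213.0]]
0.9 [[126.0, 245.0], [393.0, 196.0]]
1 [[123.0, 228.0], [389.0, 179.0]]
1.1 [[119.0, 211.0], [385.0, 163.0]]
1.2 [[116.0, 195.0], [380.0, 147.0]]
1.3 [[113.0, 180.0], [376.0, 133.0]]
1.4 [[109.0, 166.0], [371.0, 120.0]]
```

View pics/push2.png

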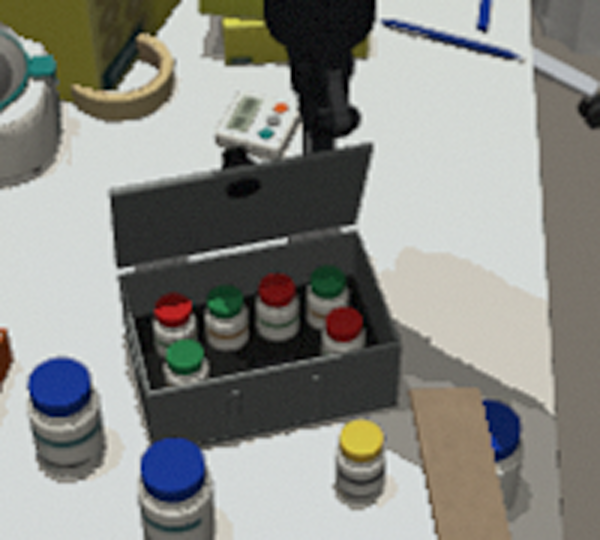

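The lid edge runs from (112,190) to (372,147) in the crop, which puts it at about 1.22 rad and still held by the hinge. I'll go on a little further.

```bash
python3 -m inch '[[0,[0,0.003,0],0],[0,[0,0.003,0],0],[0,[0,0.003,0],0],[0,[0,0.003,0],0]]' | grep -E 'pos|contact'; python3 ang.py pics/push3.png >/dev/null;  python3 -m inch '[[0,[0,0,0],0],[0,[0,0,0],0]]'| grep -E 'pos|contact';  python3 ang.py pics/push4.png >/dev/null; python3 -c "
import cv2,numpy as np
cv2.imwrite('pics/p34.png',np.hstack([cv2.imread(f'pics/push{i}.png')[60:420,80:460] for i in(3,4)]))"
```

```text
position: [0.4725, -0.1963, 0.1673]
contact_force: [0.5, -0.1, -0.4]
position: [0.4726, -0.1966, 0.1674]
contact_force: [0.4, -0.6, 0.1]
```

View pics/p34.png

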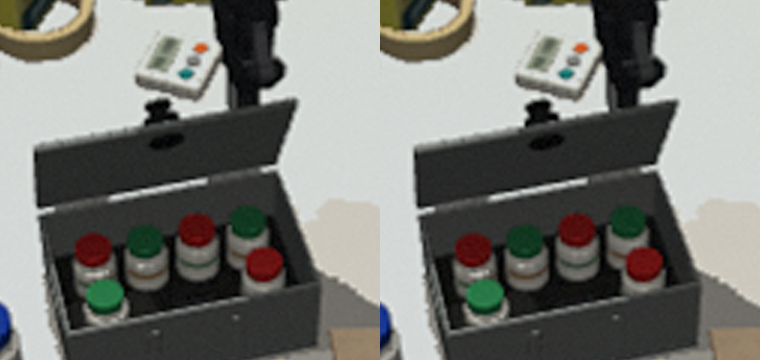

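The lid is at about 1.11 rad and nearly still between the two frames (edge corner at about (296,100)). I'll nudge it in small steps and check by frame difference whether it falls.

```bash
cat > mv.py <<'E'
from h import *
import time
def g(): return cv2.GaussianBlur(eyes.get_image('scene')[150:260,215:320].mean(2),(5,5),0)
a=g();b=g();c=g();print('diff',abs(b-a).mean().round(2),abs(c-b).mean().round(2))
E
python3 mv.py; for k in 1; do python3 -m inch '[[0,[0,0.003,0],0],[0,[0,0.003,0],0]]' | grep -E 'pos|contact'; python3 mv.py; python3 -m inch '[[0,[0,0.003,0],0],[0,[0,0.003,0],0]]' | grep -E 'pos|contact'; python3 mv.py; done
```

```text
diff 0.38 0.38
position: [0.4707, -0.1909, 0.1673]
contact_force: [-0.5, -0.2, -0.1]
diff 1.1 0.46
position: [0.4689, -0.1851, 0.1673]
contact_force: [0.3, -0.1, -0.1]
diff 1.28 0.76
```

```bash
python3 mv.py; python3 -m inch '[[0,[0,0,0],0],[0,[0,0,0],0]]' | grep contact; python3 mv.py; python3 ang.py pics/push5.png
```

```text
diff 0.76 0.76
contact_force: [-0.5, -0.1, 0.4]
diff 1.12 1.18
0 [[150.0, 387.0], [408.0, 336.0]]
0.8 [[130.0, 263.0], [396.0, 213.0]]
0.9 [[126.0, 245.0], [393.0, 196.0]]
1 [[123.0, 228.0], [389.0, 179.0]]
1.1 [[119.0, 211.0], [385.0, 163.0]]
1.2 [[116.0, 195.0], [380.0, 147.0]]
1.3 [[113.0, 180.0], [376.0, 133.0]]
1.4 [[109.0, 166.0], [371.0, 120.0]]
```

View pics/push5.png

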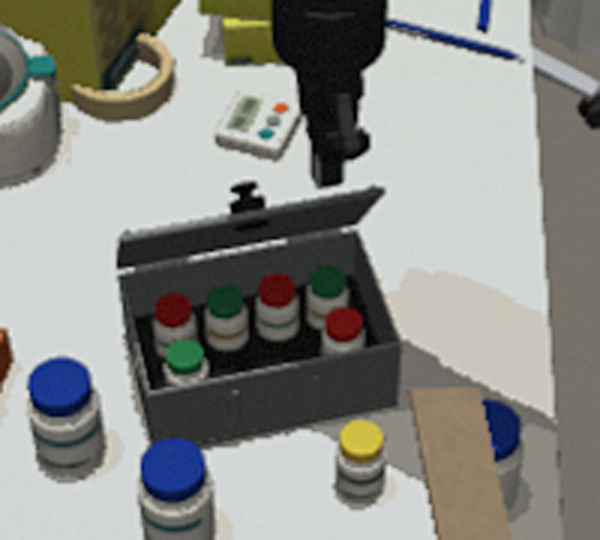

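The lid has left the finger (tip at (325,178), lid edge from (120,240) to (384,190), about 0.95 rad) and is falling on its own. I'll lift clear.

```bash
python3 -m inch '[[0,[0,0,-0.005],0],[0,[0,0,-0.005],0],[0,[0,0,-0.005],0],[0,[0,0,-0.005],0],[0,[0,0,0],0],[0,[0,0,0],0],[0,[0,0,0],0],[0,[0,0,0],0],[0,[0,0,0],0],[0,[0,0,0],0]]' | grep contact; python3 -m inch '[[0,[0,0,0],0],[0,[0,0,0],0],[0,[0,0,0],0],[0,[0,0,0],0],[0,[0,0,0],0],[0,[0,0,0],0],[0,[0,0,0],0],[0,[0,0,0],0],[0,[0,0,0],0],[0,[0,0,0],0]]' | grep contact; python3 mv.py; python3 ang.py pics/shut.png|head -1; python3 to.py -.037 0 .14
python3 - <<'E'
import cv2
a=cv2.imread('pics/shut.png');cv2.imwrite('pics/shut2.png',cv2.resize(a[150:470,80:440],None,fx=1.8,fy=1.8,interpolation=2))
from h import *
p=np.load('p.npy');q=(proj(cam('scene'),cw(p,[[-.037,0,.081],[-.037,0,.097],[-.037,0,.111]]))-[180,120])*3;print(((q-[80,150])*1.8).round())
E
```

```text
contact_force: [0.3, -1.0, -1.3]
contact_force: [-0.7, 0.2, -0.5]
diff 0.31 0.31
0 [[150.0, 387.0], [408.0, 336.0]]
t 10.15 pos [ 0.4689 -0.1852  0.1873] rot [ 180.    -0.  -162.5] F [ 0.11 -0.08  0.26] shift [-0.0587  0.0621  0.0473]
[[348. 337.]
 [347. 311.]
 [346. 289.]]
```

View pics/shut2.png

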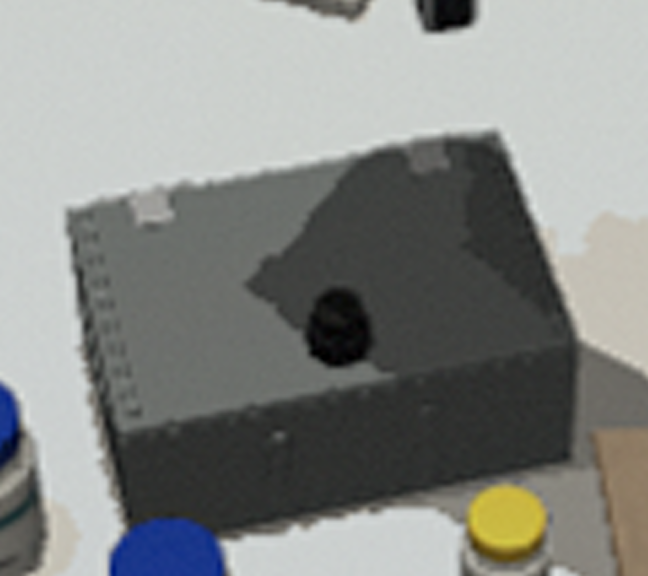

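The lid is shut. The plunger stands at about (339,330) in the crop, some 3 mm further along the case's +y than predicted. Moving above it.

```bash
python3 -m inch '[[0,[-0.012,0.0124,0],0],[0,[-0.012,0.0124,0],0],[0,[-0.012,0.0124,0],0],[0,[-0.012,0.0124,0],0],[0,[-0.013,0.0124,0],0],[0,[0,0,0.02],0],[0,[0,0,0.02],0],[0,[0,0,0.015],0],[0,[0,0,0.01],0],[0,[0,0,0],0]]' | grep contact; python3 to.py -.037 .003 .112; python3 - <<'E'
from h import *
cv2.imwrite('pics/over.png',cv2.resize(eyes.get_image('scene')[:,:,::-1][200:270,210:310],None,fx=6,fy=6,interpolation=2))
print(((proj(cam('scene'),manip.get_obs()['position'])-[210,200])*6).round())
fs=[]
for i in range(6): fs.append(manip.get_obs()['contact_force']);eyes.get_image('top')
print(np.mean(fs,0),np.std(fs,0))
E
```

```text
contact_force: [-0.8, 0.4, 0.8]
t 10.9833 pos [ 0.5076 -0.1076  0.1207] rot [ 1.800e+02 -1.000e-01 -1.625e+02] F [-0.81  0.41  0.78] shift [-0.0014 -0.0002  0.0087]
[[359. 121.]]
[-0.17183388  0.28649656  0.37764139] [0.35479522 0.85903295 0.73052691]
```

View pics/over.png

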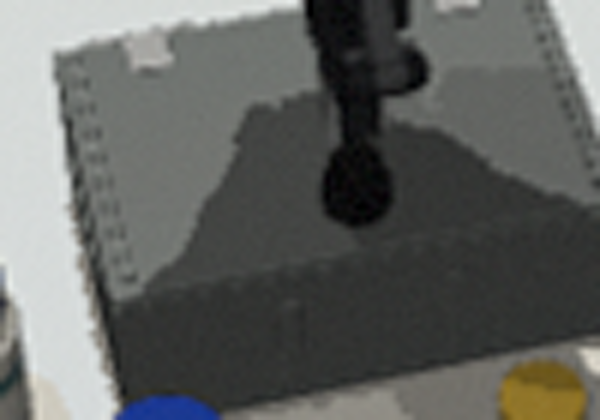

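The finger is centred over the plunger, at about (357,185) in the crop. Descending slowly with force checks.

```bash
cat > f.py <<'E'
from h import *
fs=[];z=[]
for i in range(6):
    eyes.get_image('top');o=manip.get_obs();fs.append(o['contact_force']);z.append(o['position'][2])
print('t',round(o['t'],2),'z',np.mean(z).round(4),'F',np.mean(fs,0).round(2))
E
for i in 1; do python3 -m inch '[[0,[0,0,0.001],0],[0,[0,0,0.001],0],[0,[0,0,0.001],0],[0,[0,0,0.001],0],[0,[0,0,0.001],0],[0,[0,0,0.001],0],[0,[0,0,0.001],0],[0,[0,0,0.001],0],[0,[0,0,0.001],0]]' >/dev/null; python3 f.py; done
```

```text
t 12.38 z 0.1132 F [-0.06 -0.11 -0.09]
```

```bash
python3 -m inch '[[0,[0,0,0.001],0],[0,[0,0,0.001],0],[0,[0,0,0.001],0]]' >/dev/null; python3 f.py
```

```text
t 12.93 z 0.1102 F [ 0.36 -0.18  0.08]
```

```bash
python3 -m inch '[[0,[0,0,0.001],0],[0,[0,0,0.001],0],[0,[0,0,0.001],0]]' >/dev/null; python3 f.py
```

```text
t 13.48 z 0.1072 F [ 0.07  0.17 -0.27]
```

```bash
python3 -m inch '[[0,[0,0,0.001],0],[0,[0,0,0.001],0]]' >/dev/null; python3 f.py
```

```text
t 13.95 z 0.1052 F [-0.02  0.03  0.14]
```

```bash
python3 -m inch '[[0,[0,0,0.001],0],[0,[0,0,0.001],0]]' >/dev/null; python3 f.py
```

```text
t 14.42 z 0.1033 F [-0.28  0.36  4.33]
```

```bash
python3 -m inch '[[0,[0,0,0.001],0],[0,[0,0,0.001],0]]' >/dev/null; python3 f.py;python3 -m inch '[[0,[0,0,0.001],0]]' >/dev/null; python3 f.py
```

```text
t 14.88 z 0.1013 F [-0.51  0.03  5.65]
t 15.27 z 0.1003 F [-0.11  0.11  5.5 ]
```

```bash
python3 -m inch '[[0,[0,0,0.001],0]]' >/dev/null; python3 f.py
```

```text
t 15.65 z 0.0993 F [-0.27  0.23  5.14]
```

```bash
python3 -m inch '[[0,[0,0,0.0005],0]]' >/dev/null; python3 f.py
```

```text
t 16.03 z 0.0989 F [-0.87  0.48  5.53]
```

```bash
python3 -m inch '[[0,[0,0,0.0005],0]]' >/dev/null; python3 f.py
```

```text
t 16.42 z 0.0984 F [-0.21 -0.2   5.64]
```

```bash
python3 -m inch '[[0,[0,0,0.0005],0]]' >/dev/null; python3 f.py
```

```text
t 16.8 z 0.0979 F [-1.1   0.24  7.2 ]
```

```bash
python3 -m inch '[[0,[0,0,0.0005],0]]' >/dev/null; python3 f.py
```

```text
t 17.18 z 0.0975 F [-1.48  0.49 10.15]
```

The force has climbed to 10 N, above the 7 N resistance and at the rubber's stiffness, so the plunger is at its stop. Retreating straight up.

```bash
python3 -m inch '[[0,[0,0,-0.002],0],[0,[0,0,-0.005],0],[0,[0,0,-0.015],0],[0,[0,0,-0.025],0],[0,[0,0,-0.03],0],[0,[0,0,-0.03],0],[0,[0,0,-0.03],0],[0,[0,0,-0.02],0],[0,[0,0,0],0],[0,[0,0,0],0]]'; python3 - <<'E'
from h import *
a=eyes.get_image('scene')[:,:,::-1][120:300,180:380]
cv2.imwrite('pics/end.png',cv2.resize(a,None,fx=3,fy=3,interpolation=2))
E
```

```text
t: 18.02
position: [0.5087, -0.1076, 0.2551]
eef_rot: [-180.0, 0.1, -162.4]
contact_force: [-0.3, 0.3, -0.7]
grip_width: 0.002
gripper_force: 0.0
```

View pics/end.png

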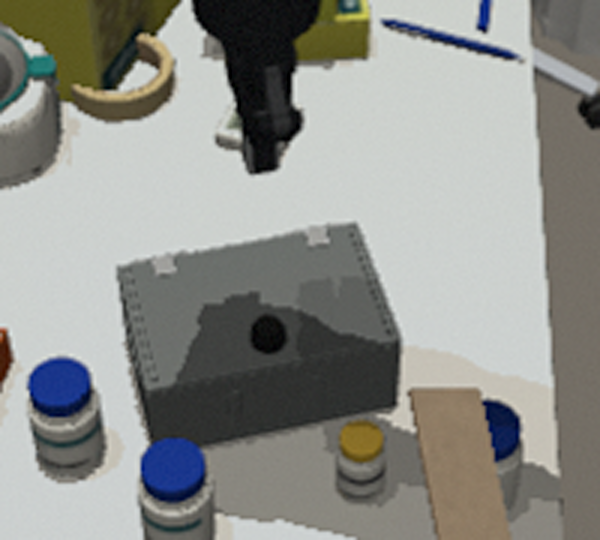

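The lid is shut, the plunger at (268,333) is low, the hand is clear, and the case and bottles haven't moved.

```bash
python3 -c "
from rig import sign_off
print(sign_off())"
```

```text
the job is handed in; nothing more can be done
None
```

I handed the job in at about 18 s: the lid swung shut on its own, the plunger was pressed until the force rose to about 10 N at its stop, the hand is clear, and in the last picture the case and bottles stand where they were, with the timer partly hidden behind the hand; no verdict was returned.

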